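Tip the drained tube rack onto its feet and push it to the stop bar

ROBOT

A 6-joint arm with a two-finger parallel gripper is mounted at the origin on the work surface. World frame = base frame: x ahead of the robot, y to its left, z up, the work surface at z = 0. Lengths are in m, angles in rad, forces in N, time in s.
With the tool pointing down it reaches from about 0.425 to 0.95 m from the base axis. Payload 14.7 kg.
Tool frame: the origin (TCP) lies midway between the tips of the shut fingers; the grasp point (between the pads) lies 19 mm behind it; y points along the fingers, x is the direction in which the jaws open and shut, and the axes are right-handed (so a half turn about y gives the same grasp; the last joint's range is limited). The gripper opens to 85 mm and grips with 20 to 120 N. Pads are 22 mm wide; open, the fingers measure 114 mm over their backs; the gripper's body (76 mm by 85 mm) begins 54 mm behind the grasp point. The pads swing forward as they close: fully open they stand 13 mm farther back than shut.
Start: joints at [-1.248, 0.48, 1.596, -0, 1.065, -0.047], TCP at [0.235, -0.606, 0.231] pointing down, gripper open.
Joint ranges: [-2.75, 2.75], [-0.82, 2.05], [0.23, 2.67], [-1.56, 4.7], [0.09, 2.69], [-2.92, 2.92]. Speed limits (rad/s): [1.89, 1.89, 2.39, 3.01, 3.01, 3.01].

INTERFACE

Orientations are given as a unit quaternion [x, y, z, w].
In Python, from workcell import manip gives the robot as it stands.
- The arm moves only by the shell command python3 -m creep 'ROWS' [FORCE]. ROWS is JSON, a list of rows, each a list of 7 numbers: the turn, a rotation vector about the world's x, y, z each as a share of 1.5 rad, from -1 to 1, then the shift along the world's x, y, z each as a share of 0.15 m, from -1 to 1, then the gripper's target within -1 to 1 (shut at 1, half-way at 0, fully open at -1). In form: [[wx, wy, wz, dx, dy, dz, claw], ...]. A call has 1 to 8 rows; each row is the pose to reach, as a shift and turn from the pose measured when the call began; what a row does not reach only later rows make up. A row lasts 1/10 s, in which the tool goes at most 50 mm and 8.59 degrees, less where a joint would pass 70% of its speed; a pose out of reach is approached as far as the arm can. A call with a number of a shift or a turn outside -1 to 1 is refused whole. A call with a gripper value outside its range is refused whole. The fingers move at their own pace and stop on an object; FORCE is the grip in N (left out, the last holds). Time passes only in rows, so rows that repeat a pose let the fingers close. It gives the time, the measured TCP pose, the force and the opening at its end, in the units of the state.
- manip.sense(): the state, without advancing time (a new reading comes with each control period).
- manip.read_camera(name): name is "scene" or "side" or "wrist"; returns a dict with "color" (480x640x3 uint8, blue, green, red), "fx", "fy", "cx", "cy" (pixels), "T" (4x4, takes a point from camera to world coordinates). Camera axes: x right, y down, z forward; pixel columns grow to the right and rows downward; lengths in m; the calibration is good to about 2 mm. The wrist camera is an equidistant fisheye: a pixel r from the principal point sees the ray r / f radians off the axis. A picture is of the moment at which its call begins. There is no depth.
- manip.close_job(): hands the job in, once; it reports no verdict.
The state is a dict: "clock": time; "joint_positions": joint angles; "joint_vel": joint speeds; "joint_efforts": joint torques, N m; "tcp_pos": TCP position; "orientation": TCP orientation; "ft_force": force on the tool from outside, world axes, zero at the start; "ft_torque": the same for the moment, N m; "grip_width": opening from 0.0 (shut) to 1.0 (fully open).
Only numpy, scipy, OpenCV 4.12 (cv2) and the standard library are available. Lean on these libraries where they do the work, as an engineer would, in place of code of your own. Each camera call takes 0.05 s, during which the arm holds its last target.

TASK

Two tube racks were stood on end to drain. Push over the taller one, with the two rows of holes, so that it lies on its feet with its holes facing up, then push it along the bench until its long side is flush against the aluminium stop bar. Only push: do not pick the rack up, leave the other rack standing and do not disturb the bottles, vials, jar or beaker.

Things in the scene. Friction and masses are not known exactly. Their poses are not given: they have to be found in the camera images.
- rack: rack to tip: grey plastic, on its end, 64 mm (its x, closed walls) by 50 mm (its y), 150 mm tall (its z), 0.25 to 0.5 kg; left or right of the other rack. Origin: centre of the end it stands on. Its +y is the way the holes (two rows of four, 23 mm) face, at first within 0.3 rad of world +y (robot's left); two black feet on its -y face. Pushed near the top towards its -y, it topples past a 0.35 rad lean.
- rack_center (a point): centre of the rack to tip (75 mm up as it stands, 25 mm up when it lies on its feet, then 50 mm high). Axes as the rack's: y is the way the holes face, z the long axis, which points roughly to world -y once it lies holes up. The hole face and the foot soles are 25 mm from this point, the long sides 32 mm.
- stop_face (a point): the fixed aluminium stop bar, 660 mm long (its y), 25 mm tall, 20 mm thick, screwed to the bench beyond the racks. This point lies at bench level on its front face (the face towards the robot), half-way along; x points away from the robot into the bar, y along the bar. A rack lying flush has its centre 32 mm in front of this face.
- other_rack: the other tube rack, same grey plastic but shorter (56 x 50 mm section, 120 mm tall as it stands on its end) with one single row of three large holes; it stands on its end with its holes towards +y too. Origin at the centre of its underside as it stands. Leave it standing.
- vial_mid: small amber vial, 24 mm across, 55 mm tall, standing between the two racks' falling areas, in front of the stop bar; origin under its centre. Bystander.
- vial_near: small clear vial, 26 mm across, 60 mm tall, near the robot; origin under its centre. Bystander.
- vial_left: small clear vial, 26 mm across, 60 mm tall, far to the left; origin under its centre. Bystander.
- amber_a: amber bottle, 86 mm across, 190 mm tall, on the right; origin under its centre. Bystander.
- amber_b: amber bottle, 86 mm across, 190 mm tall, on the left; origin under its centre. Bystander.
- white_jar: white jar, 76 mm across, 90 mm tall, on the right; origin under its centre. Bystander.
- beaker: glass beaker, 70 mm across, 90 mm tall, on the left; origin under its centre. Bystander.
Things that resemble listed ones, but are neither listed nor needed, are in the scene too. What is shaped like the other_rack but orange or purple is not meant.

How it is judged:
On the way:
1. the rack lies still on its feet, holes up (angle between rack_center's own y axis and vertical below 0.08 rad and height (world z) of rack_center below 0.032 m and linear speed of rack below 0.02 m/s and angular speed of rack below 0.15 rad/s), for 0.2 s.
At the end, for the whole second after the job is handed in: The two-row rack lies on its feet on the bench, holes up (within 0.08 rad), at rest, its long side against the stop bar's front: centre within 36 mm of the face (gap at most 4 mm) and long axis parallel to the bar within 0.045 rad; the other rack still stands (all of step 1 and x of rack_center in the frame of stop_face between -0.036 and -0.025 m and angle between the z axis of rack_center and the y axis of stop_face, either way round below 0.045 rad and y of rack_center in the frame of stop_face between -0.3 and 0.3 m and angle between other_rack's own z axis and vertical below 0.1 rad); the robot touches nothing.
It fails at once if the rack is lifted or carried (height (world z) of rack_center above 0.095 m or (angle between rack_center's own y axis and vertical below 0.3 rad and height (world z) of rack_center above 0.06 m)).
It fails at once if the other rack is tipped or moved more than 20 mm (distance of other_rack from where it was at the start of the episode above 0.02 m or angle between other_rack's own z axis and vertical above 0.25 rad).
It fails at once if a bystander is moved more than 20 mm or tipped (distance of any of vial_mid, vial_near, vial_left, amber_a, amber_b, white_jar, beaker from where it was at the start of the episode above 0.02 m or angle between any of vial_mid, vial_near, vial_left, amber_a, amber_b, white_jar, beaker's own z axis and vertical above 0.4 rad).
It also fails if it takes over 54 s, if anything falls off the work surface, if the arm or the gripper's body presses on something with over 40 N, if the wrist force passes 120 N, or if a joint passes its speed limit or range.

## Working session

There is one attempt and no reset: what is moved stays moved. The work goes in short steps, Python scripts to look and compute and a shell command to move; the robot and the scene stay as the last step left them, time stands still between calls to the robot, and variables do not carry over. Pictures are saved under pics/ and viewed, and the job is handed in when it is done.

```bash
mkdir -p pics; ls; python3 - <<'E'
from workcell import manip
import cv2
print(manip.sense())
for n in ("scene","side","wrist"):
    d=manip.read_camera(n); cv2.imwrite(f"pics/a_{n}.png",d["color"]); print(n,d["fx"],d["fy"],d["cx"],d["cy"],d["T"])
E
```

```text
pics
{'clock': 0.0, 'joint_positions': array([-1.24757858e+00,  4.80850141e-01,  1.59687903e+00, -1.72872702e-05,
        1.06507009e+00, -4.65925072e-02]), 'joint_vel': array([-1.53185644e-03,  2.32678485e-03, -2.31687538e-03,  1.14089514e-03,
        5.78787548e-05,  1.99841570e-03]), 'joint_efforts': array([ 3.64683467e-03, -9.50624943e+01, -4.30184448e+01,  3.24085386e-04,
        1.22623122e-02, -9.85298379e-05]), 'tcp_pos': array([ 0.23482423, -0.60566295,  0.23065858]), 'orientation': array([-0.58315214,  0.39989127, -0.39920411,  0.58365797]), 'ft_force': array([ 0.40245115, -0.04468798, -0.36644525]), 'ft_torque': array([-0.04979563,  0.00549348, -0.02563249]), 'grip_width': 0.9989003378827968}
scene 478.8769696697713 478.8769696697713 321.0654027249104 239.55415796082244 [[-0.79266352  0.52597538 -0.30827656  0.94827049]
 [ 0.60957513  0.69217057 -0.38641695  0.52057231]
 [ 0.01013416 -0.49421635 -0.86927988  1.22641263]
 [ 0.          0.          0.          1.        ]]
side 592.0757523303951 592.0757523303951 320.8327586831449 221.36995426490907 [[-0.81680985 -0.40173429  0.41404254 -0.11430461]
 [-0.57685967  0.57793711 -0.57725352  0.97604115]
 [-0.00738802 -0.7103508  -0.70380903  1.24365636]
 [ 0.          0.          0.          1.        ]]
wrist 371.64829954431775 371.64829954431775 317.719231633903 239.60304095515477 [[ 0.36145137 -0.88370331 -0.2973573   0.31266094]
 [-0.93238898 -0.34323413 -0.11331868 -0.57595814]
 [-0.00192308  0.31821187 -0.94801767  0.37299338]
 [ 0.          0.          0.          1.        ]]
```

View pics/a_scene.png

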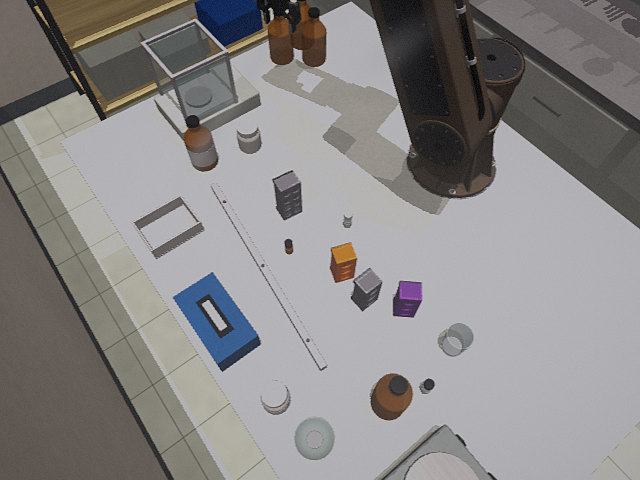

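View pics/a_side.png

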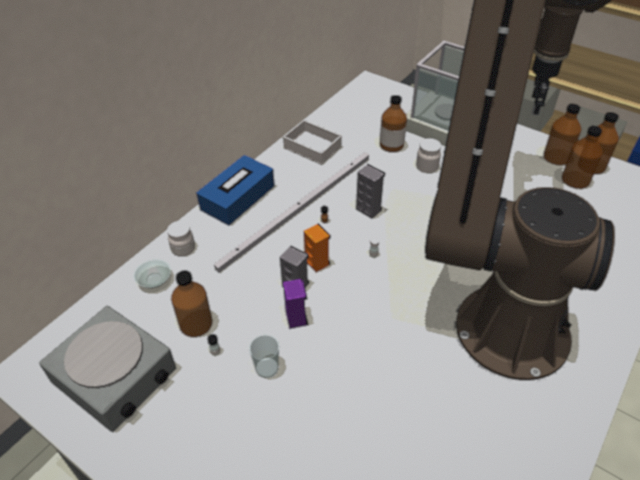

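View pics/a_wrist.png

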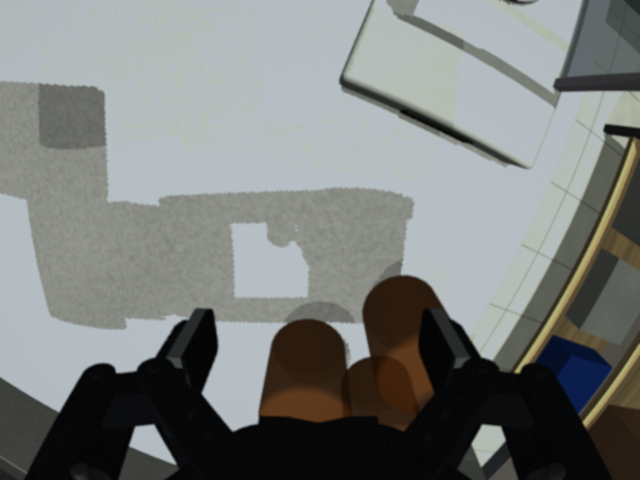

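The scene picture shows four upright blocks: a grey rack at (288,195), a grey rack at (367,288), an orange one at (343,262) and a purple one at (408,298). The first grey one (side view (370,190)) looks taller. The bar runs from (213,185) to (324,367), and the amber vial is at (289,246). Next I'll take a close crop to check.

```bash
python3 - <<'E'
import cv2,numpy as np
a=cv2.imread("pics/a_scene.png");b=cv2.imread("pics/a_side.png")
A=cv2.resize(a[160:230,260:320],None,fx=6.5,fy=6.5,interpolation=cv2.INTER_CUBIC)
B=cv2.resize(b[155:225,340:400],None,fx=6.5,fy=6.5,interpolation=cv2.INTER_CUBIC)
cv2.imwrite("pics/c1.png",np.hstack([A,B]))
A=cv2.resize(a[260:320,340:400],None,fx=6.5,fy=6.5,interpolation=cv2.INTER_CUBIC)
B=cv2.resize(b[235:295,270:330],None,fx=6.5,fy=6.5,interpolation=cv2.INTER_CUBIC)
cv2.imwrite("pics/c2.png",np.hstack([A,B]))
E
```

```text
(no output)
```

View pics/c1.png

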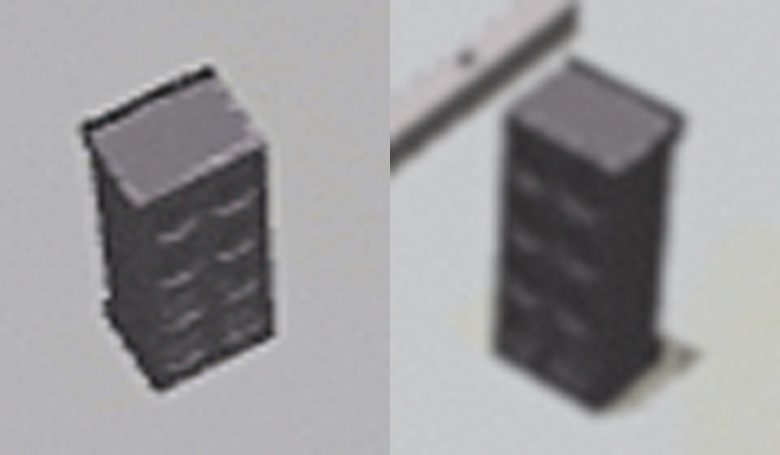

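View pics/c2.png

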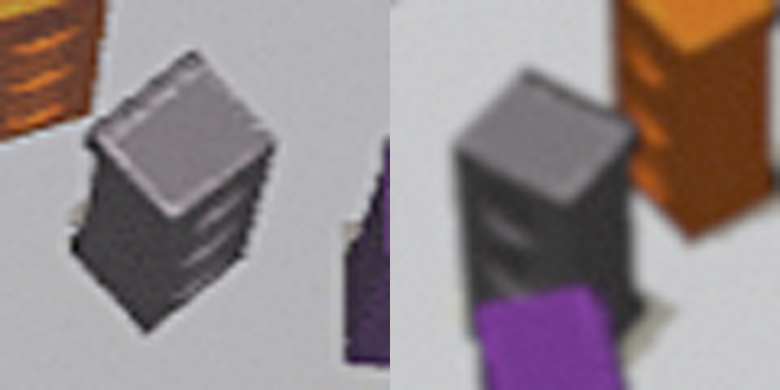

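The rack at (288,195) has two rows of four holes and is taller, so it is the target. The grey one at (367,288) has a single row and stays standing. Now I'll measure positions.

```bash
cat > h.py <<'E'
import numpy as np
from workcell import manip
C={"scene":dict(f=478.877,c=(321.065,239.554),T=np.array([[-0.79266352,0.52597538,-0.30827656,0.94827049],[0.60957513,0.69217057,-0.38641695,0.52057231],[0.01013416,-0.49421635,-0.86927988,1.22641263],[0,0,0,1]])),
"side":dict(f=592.0757,c=(320.833,221.370),T=np.array([[-0.81680985,-0.40173429,0.41404254,-0.11430461],[-0.57685967,0.57793711,-0.57725352,0.97604115],[-0.00738802,-0.7103508,-0.70380903,1.24365636],[0,0,0,1]]))}
def ray(n,u,v):
    c=C[n];d=np.array([(u-c["c"][0])/c["f"],(v-c["c"][1])/c["f"],1]);return c["T"][:3,3],c["T"][:3,:3]@d
def at(n,u,v,z):
    o,d=ray(n,u,v);return np.round((o+d*(z-o[2])/d[2])[:2],4)
def proj(n,p):
    c=C[n];q=np.linalg.inv(c["T"])@np.append(p,1);return c["f"]*q[0]/q[2]+c["c"][0],c["f"]*q[1]/q[2]+c["c"][1]
E
python3 - <<'E'
from h import *
s=lambda p,o:((p[0]+.5)/6.5-.5+o[0],(p[1]+.5)/6.5-.5+o[1])
for n,o,z,pts in [("scene",(260,160),.15,[(88,128),(210,70),(264,145),(138,206)]),("side",(340-60,155),.15,[(508,115),(573,63),(685,120),(617,174)]),
 ("scene",(260,160),0,[(160,390),(272,335)]),("side",(280,155),0,[(495,350),(600,410)])]:
    print(n,z,[at(n,*s(p,o),z) for p in pts])
print("other")
print([at("scene",*s(p,(340,260)),.12) for p in [(90,135),(195,52),(274,145),(177,216)]])
print([at("side",*s(p,(210,235)),.12) for p in [(457,145),(527,70),(636,135),(566,206)]])
for n,o in (("orange",(343,262)),("purple",(408,298))): pass
print("bar",[at("scene",*p,.025) for p in [(213,185),(324,367)]],[at("side",*p,.025) for p in [(217,265),(367,157)]])
for nm,n,p in [("vialmid","scene",(289,252)),("vialmid","side",(324,220)),("vnear","scene",(348,226)),("vnear","side",(374,254)),("vleft","scene",(428,390)),("amberA","scene",(204,165)),("amberA","side",(391,145)),("jar","scene",(249,148)),("jar","side",(428,165)),("orange","scene",(343,272)),("purple","scene",(408,308)),("tray","scene",(202,232)),("bluebox","scene",(213,275)),("blue","scene",(260,345))]:
    print(nm,n,at(n,*p,0))
E
```

```text
scene 0.15 [array([ 0.5551, -0.1915]), array([ 0.4953, -0.1853]), array([ 0.5005, -0.1389]), array([ 0.5616, -0.1453])]
side 0.15 [array([ 0.5575, -0.1443]), array([ 0.5532, -0.1912]), array([ 0.4918, -0.1858]), array([ 0.4974, -0.1379])]
scene 0 [array([ 0.5596, -0.1468]), array([ 0.5002, -0.1398])]
side 0 [array([ 0.5623, -0.1506]), array([ 0.5007, -0.1444])]
other
[array([0.5631, 0.1728]), array([0.507 , 0.1701]), array([0.5087, 0.2196]), array([0.5582, 0.2195])]
[array([0.5582, 0.2188]), array([0.56  , 0.1712]), array([0.5038, 0.1745]), array([0.5043, 0.2196])]
bar [array([ 0.6693, -0.3678]), array([0.7404, 0.2823])] [array([0.7376, 0.2762]), array([ 0.6513, -0.3551])]
vialmid scene [ 0.6127 -0.048 ]
vialmid side [ 0.6129 -0.0542]
vnear scene [ 0.4206 -0.0128]
vnear side [ 0.4185 -0.0227]
vleft scene [0.5643 0.4812]
amberA scene [ 0.6452 -0.4719]
amberA side [ 0.6344 -0.4849]
jar scene [ 0.4908 -0.4439]
jar side [ 0.4796 -0.4611]
orange scene [0.5283 0.097 ]
purple scene [0.4554 0.2894]
tray scene [ 0.7787 -0.2586]
bluebox scene [ 0.8261 -0.1178]
blue scene [0.8338 0.1302]
```

```bash
python3 - <<'E'
import cv2,numpy as np
a=cv2.imread("pics/a_scene.png");b=cv2.imread("pics/a_side.png")
cv2.imwrite("pics/c3.png",cv2.resize(a[170:380,200:340],None,fx=2.8,fy=2.8,interpolation=cv2.INTER_CUBIC))
cv2.imwrite("pics/c4.png",cv2.resize(b[140:275,200:380],None,fx=4,fy=4,interpolation=cv2.INTER_CUBIC))
E
```

```text
(no output)
```

View pics/c3.png

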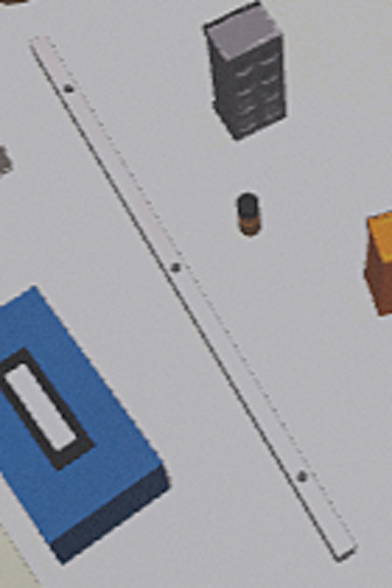

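View pics/c4.png

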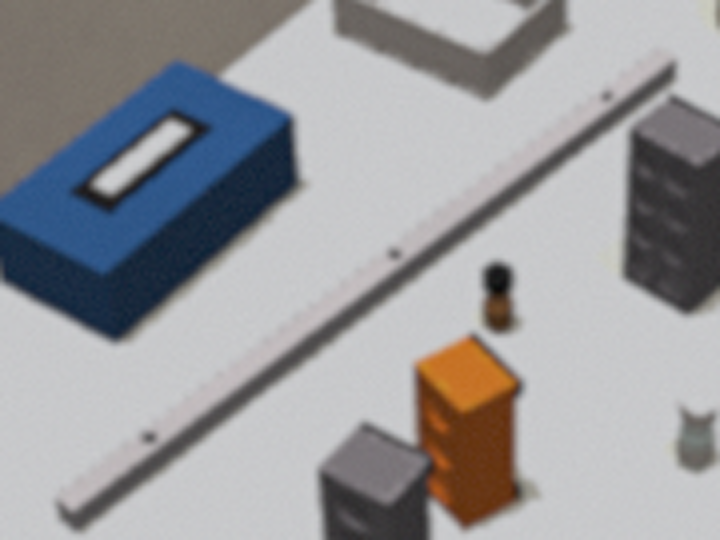

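```bash
python3 - <<'E'
from h import *
s=lambda p,o,k:((p[0]+.5)/k-.5+o[0],(p[1]+.5)/k-.5+o[1])
P={}
P["scr_sc"]=[at("scene",*s(p,(200,170),2.8),.025) for p in [(68,89),(176,268),(303,477)]]
P["scr_sd"]=[at("side",*s(p,(200,140),4),.025) for p in [(607,96),(394,254),(149,436)]]
P["fr_sc"]=[at("scene",*s(p,(200,170),2.8),.025) for p in [(47,38),(355,545)]]
P["fr_sd_top"]=[at("side",*s(p,(200,140),4),.025) for p in [(672,66),(80,512)]]
P["fr_sd_bot"]=[at("side",*s(p,(200,140),4),0) for p in [(674,80),(82,530)]]
for k,v in P.items():
    d=v[-1]-v[0]; print(k,v,"slope dx/dy",d[0]/d[1],"x at y=-.2:",v[0][0]+d[0]/d[1]*(-.2-v[0][1]))
E
```

```text
scr_sc [array([ 0.6748, -0.2954]), array([ 0.7032, -0.0466]), array([0.7309, 0.2022])] slope dx/dy 0.11274115755627018 x at y=-.2: 0.6855555064308682
scr_sd [array([ 0.6747, -0.2973]), array([ 0.7041, -0.0483]), array([0.733 , 0.1992])] slope dx/dy 0.11742195367573015 x at y=-.2: 0.6861251560926485
fr_sc [array([ 0.6573, -0.3671]), array([0.7314, 0.2807])] slope dx/dy 0.11438715652979324 x at y=-.2: 0.6764140938561285
fr_sd_top [array([ 0.6521, -0.3602]), array([0.7253, 0.2791])] slope dx/dy 0.11450023463162824 x at y=-.2: 0.6704429375879869
fr_sd_bot [array([ 0.6566, -0.3727]), array([0.7304, 0.2762])] slope dx/dy 0.11373092926490998 x at y=-.2: 0.6762413314840499
```

```bash
python3 - <<'E'
from h import *
from scipy.spatial.transform import Rotation as R
s=manip.sense();M=R.from_quat(s["orientation"]).as_matrix();print(M.round(3),s["tcp_pos"],s["clock"])
yaw=np.arctan2(M[1,0],M[0,0]);print(yaw)
for n,t in (("jaw // rack x(-.1)",-.1),("jaw // bar y",np.pi/2-.114),("jaw // -bar y",-np.pi/2-.114)): print(n,(t-yaw)/1.5)
E
```

```text
[[ 0.361 -0.     0.932]
 [-0.932  0.001  0.361]
 [-0.001 -1.     0.   ]] [ 0.23486107 -0.60576119  0.23082808] 0.15
-1.2009891823851202
jaw // rack x(-.1) 0.7339927882567467
jaw // bar y 1.7718570061200112
jaw // -bar y -0.3225380962731843
```

```bash
R='x'; python3 -m creep '[[0,0,0.18,0.5,0.87,0.25,1],[0,0,0.18,0.5,0.87,0.25,1],[0,0,0.18,0.5,0.87,0.25,1],[0,0,0.18,0.5,0.87,0.25,1],[0,0,0.18,0.5,0.87,0.25,1]]'
```

```text
clock: 0.65
tcp_pos: [0.3107, -0.4744, 0.2689]
orientation: [-0.632, 0.317, -0.317, 0.632]
ft_force: [-0.6, -1.5, -0.6]
grip_width: 0.142
```

```bash
python3 -m creep '[[0,0,0.18,0.5,0.87,0,1],[0,0,0.18,0.5,0.87,0,1],[0,0,0.18,0.5,0.87,0,1],[0,0,0.18,0.5,0.87,0,1],[0,0,0.18,0.5,0.87,0,1]]'
```

```text
clock: 1.15
tcp_pos: [0.386, -0.3441, 0.2686]
orientation: [0.669, -0.228, 0.228, -0.669]
ft_force: [-0.2, -0.1, -0.6]
grip_width: -0.001
```

```bash
python3 -m creep '[[0,0,0.18,0.5,0.87,0,1],[0,0,0.18,0.5,0.87,0,1],[0,0,0.18,0.5,0.87,0,1],[0,0,0.18,0.5,0.87,0,1],[0,0,0.18,0.5,0.87,0,1]]'
```

```text
clock: 1.65
tcp_pos: [0.4612, -0.2144, 0.2683]
orientation: [0.694, -0.136, 0.136, -0.694]
ft_force: [0.4, -0.1, 0.1]
grip_width: 0.002
```

```bash
python3 -m creep '[[0,0,0.19,0.48,0.83,0,1],[0,0,0.19,0.48,0.83,0,1],[0,0,0.19,0.48,0.83,0,1],[0,0,0.19,0.48,0.83,0,1],[0,0,0.19,0.48,0.83,0,1],[0,0,0.19,0.48,0.83,-0.94,1],[0,0,0.19,0.48,0.83,-0.94,1],[0,0,0.19,0.48,0.83,-0.94,1]]'
python3 - <<'E'
from h import *
import cv2
for n in ("scene","side"):
    d=manip.read_camera(n)["color"]
    cv2.imwrite(f"pics/b_{n}.png",cv2.resize(d[130:290,240:440],None,fx=4,fy=3.7,interpolation=cv2.INTER_CUBIC))
d=manip.read_camera("wrist")["color"];cv2.imwrite("pics/b_wrist.png",d)
E
```

```text
clock: 2.45
tcp_pos: [0.532, -0.0925, 0.1254]
orientation: [0.707, -0.037, 0.037, -0.706]
ft_force: [0.7, 0.2, 0.4]
grip_width: -0.0
```

View pics/b_scene.png

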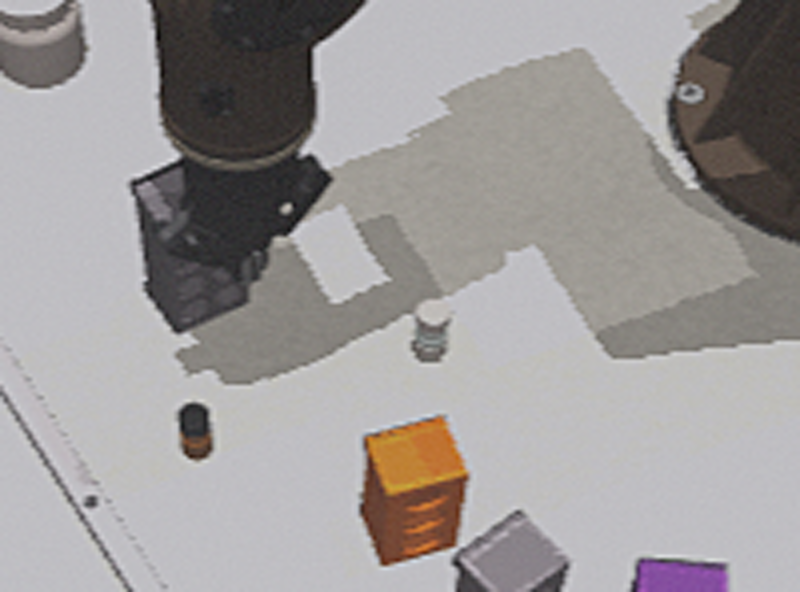

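View pics/b_wrist.png

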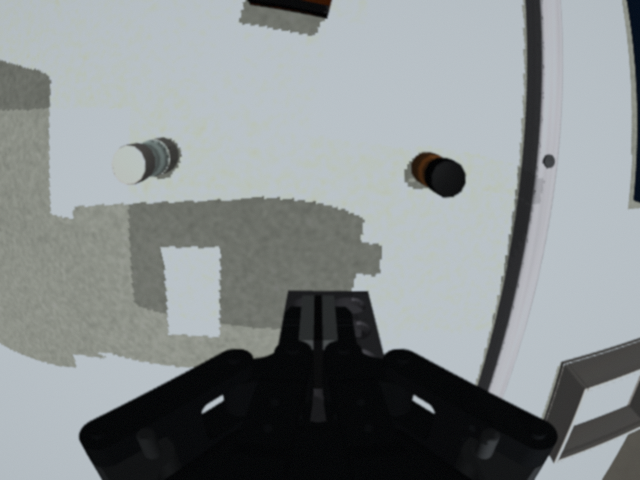

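```bash
python3 -m creep '[[0,0,0,-0.005,-0.06,0,1],[0,0,0,-0.01,-0.12,0,1],[0,0,0,-0.015,-0.18,0,1],[0,0,0,-0.02,-0.24,0,1],[0,0,0,-0.025,-0.28,0,1],[0,0,0,-0.03,-0.32,0,1],[0,0,0,-0.035,-0.36,0,1],[0,0,0,-0.04,-0.4,0,1]]'
python3 - <<'E'
from h import *
import cv2
d=manip.read_camera("side")["color"]
cv2.imwrite("pics/d_side.png",cv2.resize(d[90:270,280:480],None,fx=3.5,fy=3.3,interpolation=cv2.INTER_CUBIC))
E
```

```text
clock: 3.4
tcp_pos: [0.5251, -0.1521, 0.1258]
orientation: [0.706, -0.039, 0.035, -0.706]
ft_force: [0.4, 1.0, 0.9]
grip_width: -0.001
```

View pics/d_side.png

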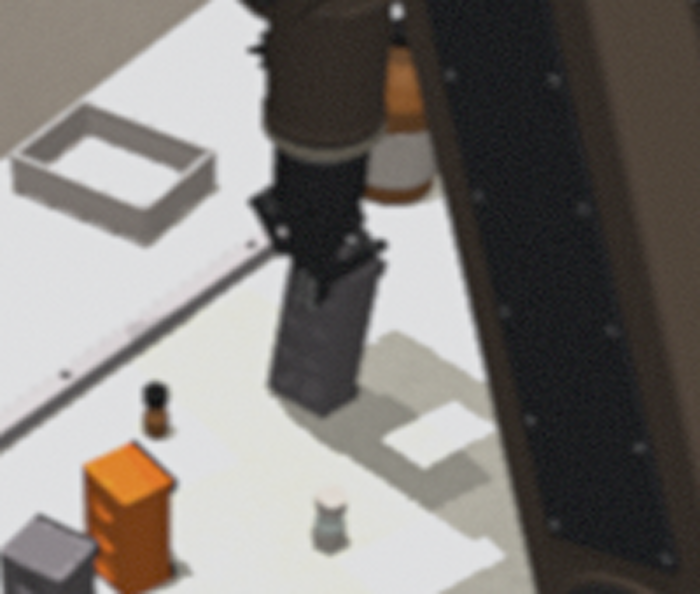

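The rack is leaning, with its top at about (330,270) in the crop and its foot still planted. I'll continue the push.

```bash
python3 -m creep '[[0,0,0,-0.005,-0.05,0,1],[0,0,0,-0.01,-0.1,0,1],[0,0,0,-0.015,-0.15,0,1],[0,0,0,-0.02,-0.2,0,1],[0,0,0,-0.02,-0.23,0,1],[0,0,0,-0.025,-0.26,0,1],[0,0,0,-0.025,-0.28,0,1],[0,0,0,-0.025,-0.28,0,1]]'
python3 - <<'E'
from h import *
import cv2
d=manip.read_camera("side")["color"]
cv2.imwrite("pics/e_side.png",cv2.resize(d[90:270,280:480],None,fx=3.5,fy=3.3,interpolation=cv2.INTER_CUBIC))
E
```

```text
clock: 4.25
tcp_pos: [0.5213, -0.1951, 0.1258]
orientation: [0.706, -0.039, 0.035, -0.706]
ft_force: [0.1, 0.7, 0.3]
grip_width: -0.002
```

View pics/e_side.png

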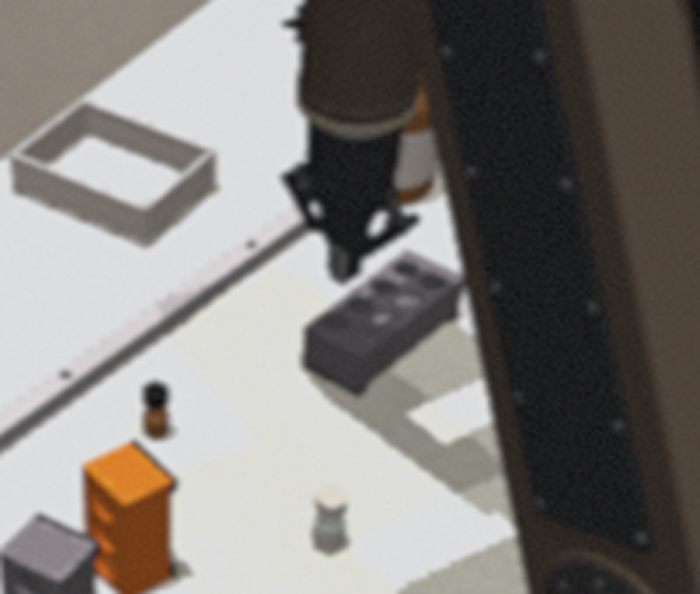

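The rack is down with its holes up (crop, about (385,310)). Now I'll rise and swing round to its robot side with the jaws parallel to the bar.

```bash
python3 -m creep '[[0,0,0,0,0,0.3,1],[0,0,0,0,0,0.67,1],[0,0,-0.53,-0.3,-0.2,0.67,0],[0,0,-0.53,-0.55,-0.45,0.67,-1],[0,0,-0.53,-0.55,-0.45,0.67,-1],[0,0,-0.53,-0.55,-0.45,0.67,-1],[0,0,-0.53,-0.55,-0.45,0.67,-1],[0,0,-0.53,-0.55,-0.45,0.67,-1]]'
```

```text
clock: 5.1
tcp_pos: [0.4387, -0.2622, 0.2263]
orientation: [-0.635, 0.311, -0.308, 0.636]
ft_force: [-1.0, -0.7, 0.0]
grip_width: 0.992
```

```bash
python3 -m creep '[[0,0,-0.53,0,0,0,-1],[0,0,-0.53,0,0,0,-1],[0,0,-0.53,0,0,0,-1],[0,0,-0.53,0,0,0,-1],[0,0,-0.53,0,0,0,-1],[0,0,-0.53,0,0,0,-1],[0,0,-0.53,0,0,0,-1]]'
python3 - <<'E'
from h import *
from scipy.spatial.transform import Rotation as R
import cv2
M=R.from_quat(manip.sense()["orientation"]).as_matrix();print(np.arctan2(M[1,0],M[0,0]))
for n in ("scene","side"):
    d=manip.read_camera(n)["color"];cv2.imwrite(f"pics/f_{n}.png",d)
    o=(200,120) if n=="scene" else (300,100)
    cv2.imwrite(f"pics/f_{n}c.png",cv2.resize(d[o[1]:o[1]+130,o[0]:o[0]+150],None,fx=4.5,fy=4.5,interpolation=cv2.INTER_CUBIC))
E
```

```text
clock: 5.8
tcp_pos: [0.4387, -0.262, 0.2264]
orientation: [-0.465, 0.533, -0.53, 0.468]
ft_force: [0.2, 0.8, 0.4]
grip_width: 0.997
-1.7016555514008127
```

View pics/f_scenec.png

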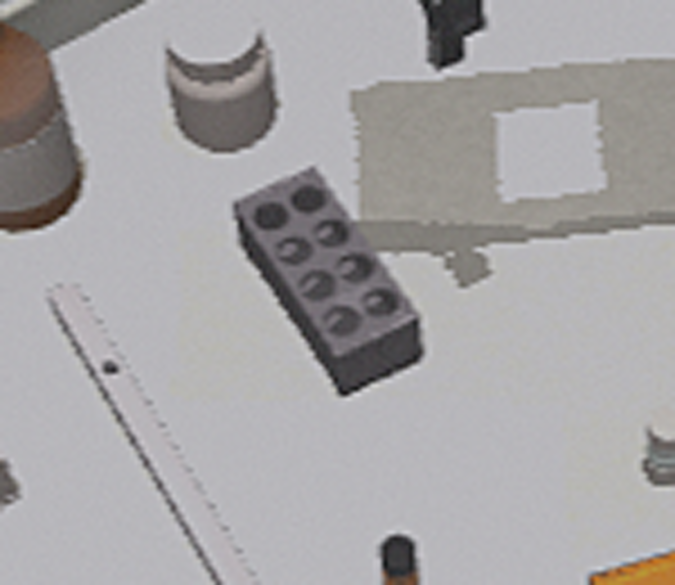

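View pics/f_sidec.png

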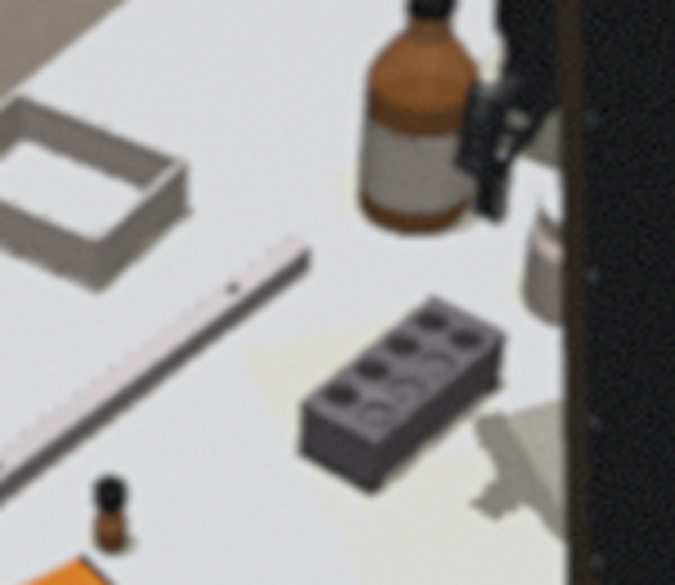

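```bash
python3 - <<'E'
from h import *
s=lambda p,o,k=4.5:((p[0]+.5)/k-.5+o[0],(p[1]+.5)/k-.5+o[1])
for n,o,pts in [("scene",(200,120),[(318,168),(420,317),(338,358),(234,205)]),("side",(300,100),[(505,335),(377,445),(301,403),(433,296)])]:
    q=np.array([at(n,*s(p,o),.05) for p in pts]);print(n,q.tolist(),"c",q.mean(0),"slopes",(q[1]-q[0])[0]/(q[1]-q[0])[1],(q[2]-q[3])[0]/(q[2]-q[3])[1])
E
```

```text
scene [[0.4763, -0.3342], [0.4941, -0.1888], [0.5565, -0.1947], [0.5408, -0.3423]] c [ 0.516925 -0.265   ] slopes 0.12242090784044005 0.10636856368563719
side [[0.4761, -0.3353], [0.4908, -0.1883], [0.5543, -0.1951], [0.5383, -0.3438]] c [ 0.514875 -0.265625] slopes 0.09999999999999995 0.10759919300605256
```

```bash
python3 -m creep '[[0,0,0.011,0,0.02,-0.3,-1],[0,0,0.011,0,0.02,-0.6,-1],[0,0,0.011,0,0.02,-0.9,-1],[0,0,0.011,0,0.02,-1,-1],[0,0,0.011,0,0.02,-1,-1]]'
```

```text
clock: 6.4
tcp_pos: [0.4373, -0.258, 0.0742]
orientation: [-0.471, 0.53, -0.524, 0.473]
ft_force: [0.5, -0.3, 0.5]
grip_width: 1.0
```

```bash
python3 -m creep '[[0,0,0,0,0,-0.2,-1],[0,0,0,0,0,-0.35,-1],[0,0,0,0,0,-0.43,-1],[0,0,0,0,0,-0.43,-1]]'
python3 - <<'E'
from h import *
from scipy.spatial.transform import Rotation as R
import cv2
s=manip.sense();M=R.from_quat(s["orientation"]).as_matrix();print(np.arctan2(M[1,0],M[0,0]),s["ft_force"])
d=manip.read_camera("wrist")["color"];cv2.imwrite("pics/g_wrist.png",d)
d=manip.read_camera("scene")["color"];cv2.imwrite("pics/g_scene.png",cv2.resize(d[120:250,200:350],None,fx=4.5,fy=4.5,interpolation=cv2.INTER_CUBIC))
E
```

```text
clock: 6.8
tcp_pos: [0.4373, -0.2579, 0.0094]
orientation: [-0.471, 0.53, -0.523, 0.473]
ft_force: [0.2, -0.2, -0.0]
grip_width: 0.997
-1.680029925117484 [ 0.22302497 -0.18162469 -0.00767725]
```

View pics/g_wrist.png

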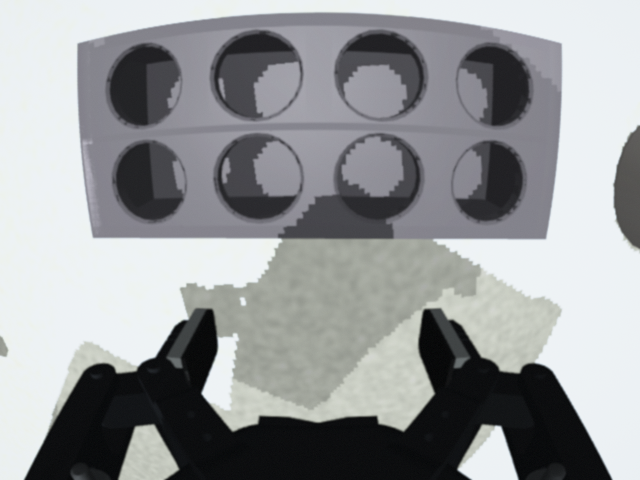

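View pics/g_scene.png

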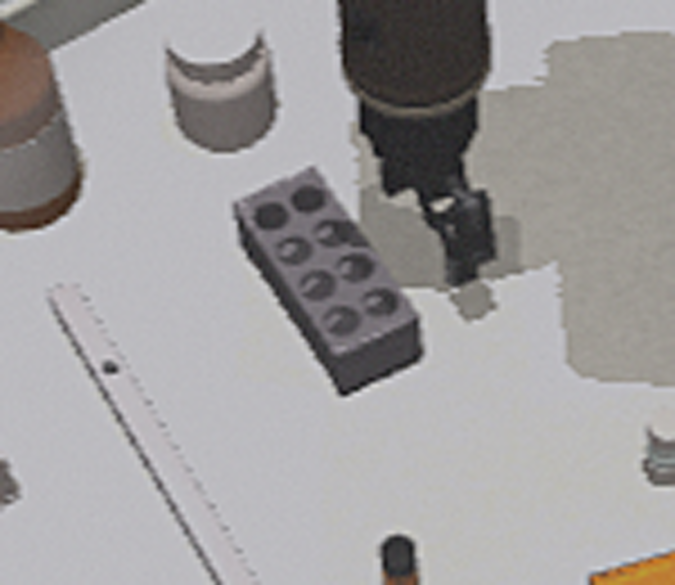

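```bash
python3 -m creep '[[0,0,-0.003,0.12,-0.013,0,-1],[0,0,-0.003,0.2,-0.023,0,-1],[0,0,-0.003,0.27,-0.031,0,-1],[0,0,-0.003,0.34,-0.039,0,-1],[0,0,-0.003,0.41,-0.047,0,-1],[0,0,-0.003,0.48,-0.055,0,-1],[0,0,-0.003,0.55,-0.063,0,-1],[0,0,-0.003,0.6,-0.069,0,-1]]'
```

```text
clock: 7.7
tcp_pos: [0.5284, -0.2687, 0.0108]
orientation: [-0.47, 0.53, -0.525, 0.472]
ft_force: [-4.7, 0.9, 4.1]
grip_width: 0.999
```

```bash
python3 -m creep '[[0,0,0,0.06,-0.007,0,-1],[0,0,0,0.12,-0.014,0,-1],[0,0,0,0.17,-0.02,0,-1],[0,0,0,0.22,-0.025,0,-1],[0,0,0,0.25,-0.03,0,-1]]'
python3 - <<'E'
from h import *
from scipy.spatial.transform import Rotation as R
import cv2
s=manip.sense();M=R.from_quat(s["orientation"]).as_matrix();print(np.arctan2(M[1,0],M[0,0]),s["ft_force"])
d=manip.read_camera("wrist")["color"];cv2.imwrite("pics/i_wrist.png",d)
E
```

```text
clock: 8.2
tcp_pos: [0.5666, -0.2732, 0.0107]
orientation: [-0.47, 0.53, -0.525, 0.472]
ft_force: [-2.7, -0.2, 1.4]
grip_width: 1.003
-1.684328935524303 [-2.70463963 -0.2485723   1.41765982]
```

View pics/i_wrist.png

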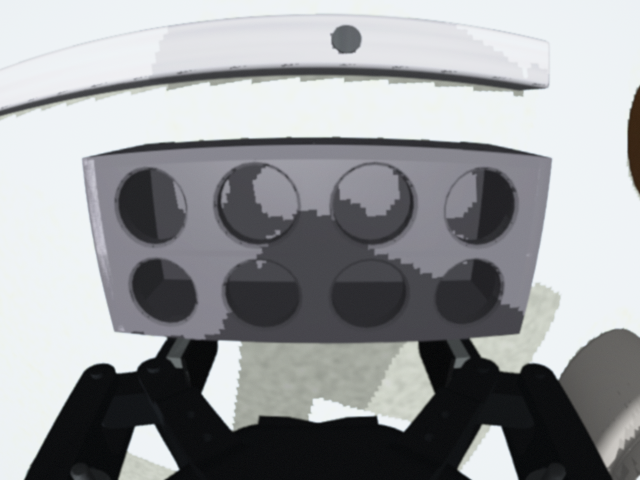

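The rack is square on both fingers, with the bar's face about 20–30 mm ahead. From here I'll creep forward and watch the force.

```bash
python3 -m creep '[[0,0,0,0.03,-0.003,0,-1],[0,0,0,0.06,-0.007,0,-1],[0,0,0,0.09,-0.01,0,-1],[0,0,0,0.11,-0.012,0,-1],[0,0,0,0.12,-0.014,0,-1]]'
```

```text
clock: 8.75
tcp_pos: [0.5855, -0.2755, 0.0108]
orientation: [-0.47, 0.53, -0.525, 0.472]
ft_force: [-2.4, 0.9, 0.2]
grip_width: 0.998
```

```bash
python3 -m creep '[[0,0,0,0.01,-0.001,0,-1],[0,0,0,0.02,-0.002,0,-1],[0,0,0,0.03,-0.003,0,-1]]'; python3 - <<'E'
from h import *
import cv2
d=manip.read_camera("wrist")["color"];cv2.imwrite("pics/j_wrist.png",d)
E
```

```text
clock: 9.05
tcp_pos: [0.59, -0.2759, 0.0108]
orientation: [-0.47, 0.53, -0.525, 0.472]
ft_force: [-2.9, -0.3, 0.0]
grip_width: 0.999
```

View pics/j_wrist.png

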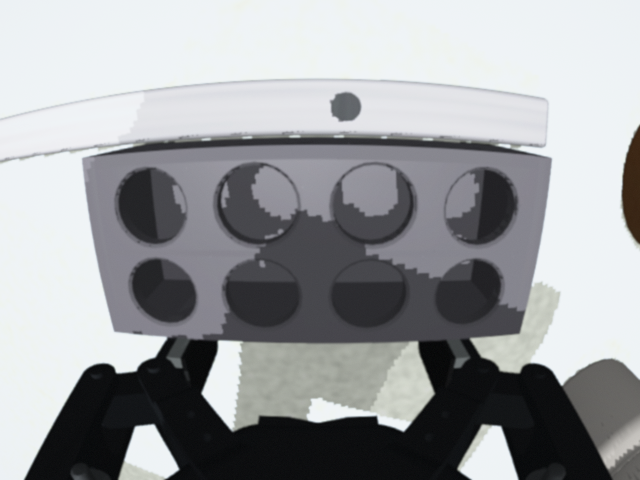

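The bar's front edge has nearly met the rack's far face at about (320,140). I'll keep going in small steps until there is contact.

```bash
python3 -m creep '[[0,0,0,0.01,-0.001,0,-1],[0,0,0,0.02,-0.002,0,-1],[0,0,0,0.02,-0.002,0,-1]]'
```

```text
clock: 9.4
tcp_pos: [0.5915, -0.276, 0.0107]
orientation: [-0.47, 0.531, -0.524, 0.471]
ft_force: [-14.7, -0.4, 8.0]
grip_width: 1.003
```

```bash
python3 -m creep '[[0,0,0,0.01,-0.001,0,-1],[0,0,0,0.02,-0.002,0,-1],[0,0,0,0.02,-0.002,0,-1]]'
```

```text
clock: 9.7
tcp_pos: [0.5913, -0.2759, 0.0105]
orientation: [-0.471, 0.533, -0.522, 0.47]
ft_force: [-23.4, -1.8, 15.0]
grip_width: 1.0
```

The bar is reached: the force rises to 23 N and motion stops at x = 0.591. I'll back straight off, rise and check.

```bash
python3 -m creep '[[0,0,0,-0.05,0.006,0,-1],[0,0,0,-0.15,0.017,0,-1],[0,0,0,-0.33,0.038,0,-1],[0,0,0,-0.4,0.045,0,-1],[0,0,0,-0.4,0.045,0.4,-1],[0,0,0,-0.7,0.045,0.9,-1],[0,0,0,-0.8,0.045,0.9,-1],[0,0,0,-0.8,0.045,0.9,-1]]'
python3 - <<'E'
from h import *
import cv2
for n in ("scene","side","wrist"):
    d=manip.read_camera(n)["color"];cv2.imwrite(f"pics/k_{n}.png",d)
    o=(180,120) if n=="scene" else (280,100)
    if n!="wrist": cv2.imwrite(f"pics/k_{n}c.png",cv2.resize(d[o[1]:o[1]+100,o[0]:o[0]+110],None,fx=6,fy=6,interpolation=cv2.INTER_CUBIC))
E
```

```text
clock: 10.5
tcp_pos: [0.4707, -0.27, 0.1498]
orientation: [-0.471, 0.531, -0.524, 0.471]
ft_force: [-0.6, -0.3, -0.5]
grip_width: 0.997
```

View pics/k_scenec.png

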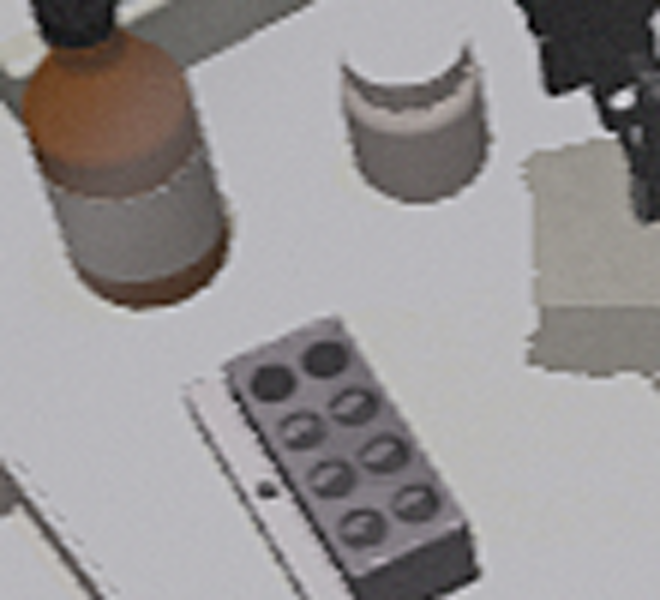

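View pics/k_sidec.png

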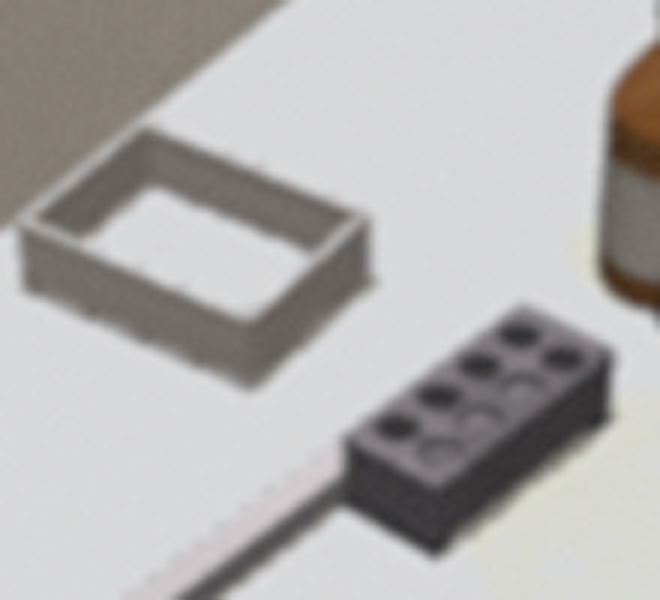

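View pics/k_wrist.png

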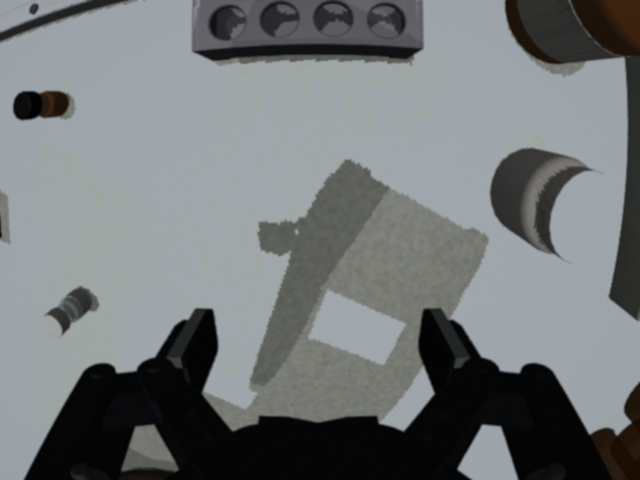

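View pics/k_scene.png

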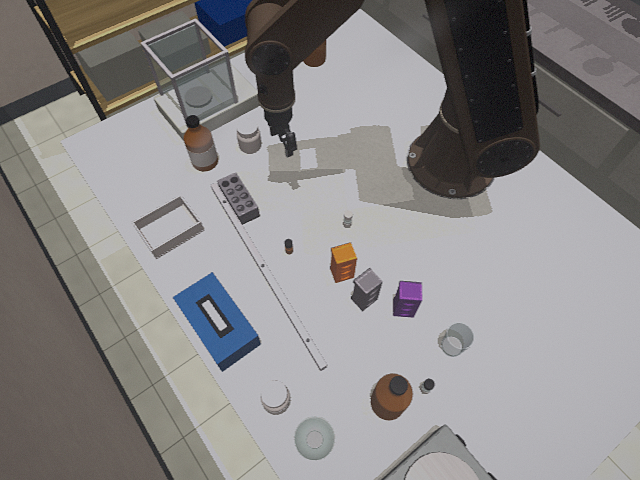

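```bash
python3 - <<'E'
from h import *
s=lambda p,o,k=6:((p[0]+.5)/k-.5+o[0],(p[1]+.5)/k-.5+o[1])
for n,o,pts in [("scene",(180,120),[(340,317),(468,522),(355,575),(226,362)]),("side",(280,100),[(613,352),(438,492),(345,443),(525,300)])]:
    q=np.array([at(n,*s(p,o),.05) for p in pts]);c=q.mean(0)
    f=(0.6757+.114*(c[1]+.2)-c[0])*.9936
    print(n,q.tolist(),"c",c,"dist to bar",f,"slopes",(q[1]-q[0])[0]/(q[1]-q[0])[1],(q[2]-q[3])[0]/(q[2]-q[3])[1])
b=np.array([.694,-.047]);print("y along bar",(c-b)@[.113,.994])
E
```

```text
scene [[0.5937, -0.3472], [0.6116, -0.2034], [0.6722, -0.2109], [0.655, -0.3578]] c [ 0.633125 -0.279825] dist to bar 0.033260710320000005 slopes 0.12447844228094594 0.11708645336963916
side [[0.5934, -0.3493], [0.608, -0.2004], [0.6689, -0.2055], [0.6559, -0.3607]] c [ 0.63155  -0.278975] dist to bar 0.03492191015999995 slopes 0.09805238415043617 0.08376288659793821
y along bar -0.23763999999999996
```

The numbers agree with a flush fit to within measurement error. There is time for one look straight down on the seam, so I'll take it.

```bash
python3 -m creep '[[0,0,0,0,0,0.35,-1],[0,0,0,0.2,0,0.35,-1],[0,0,0,0.76,-0.06,0.35,-1],[0,0,0,0.76,-0.06,0.35,-1],[0,0,0,0.76,-0.06,0.35,-1],[0,0,0,0.76,-0.06,0.35,-1]]'
python3 - <<'E'
from h import *
import cv2
d=manip.read_camera("wrist");cv2.imwrite("pics/m_wrist.png",d["color"]);np.savez("m.npz",**d)
E
```

```text
clock: 11.25
tcp_pos: [0.5867, -0.278, 0.1962]
orientation: [-0.472, 0.533, -0.522, 0.47]
ft_force: [-0.3, 0.2, -0.6]
grip_width: 0.996
```

View pics/m_wrist.png

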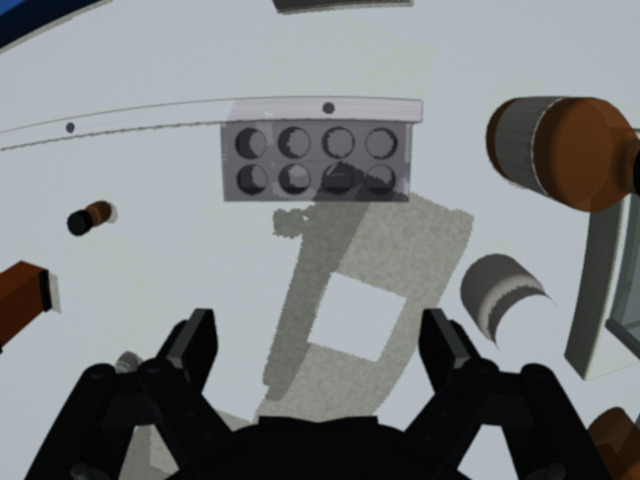

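```bash
python3 - <<'E'
import cv2
a=cv2.imread("pics/m_wrist.png");cv2.imwrite("pics/mc.png",cv2.resize(a[90:210,190:430],None,fx=3.3,fy=3.3,interpolation=cv2.INTER_CUBIC))
E
```

View pics/mc.png

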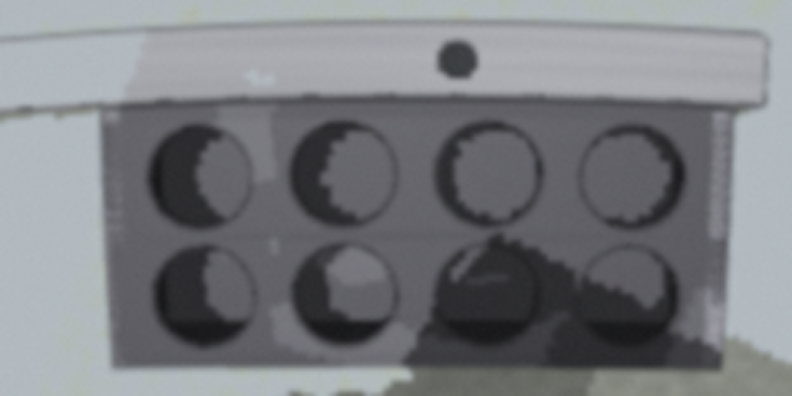

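```bash
python3 - <<'E'
from h import *
d=np.load("m.npz")
def un(u,v,z):
    u=(u+.5)/3.3-.5+190;v=(v+.5)/3.3-.5+90
    a=np.array([u-d["cx"],v-d["cy"]]);r=np.hypot(*a);t=r/d["fx"];r3=np.append(a/r*np.sin(t),np.cos(t))
    T=d["T"];w=T[:3,:3]@r3;return (T[:3,3]+w*(z-T[2,3])/w[2])[:2]
n1,n2=un(113,367,.05),un(722,367,.05);f1,f2=un(103,106,.05),un(735,108,.05)
b1,b2,b3=un(0,36,.025),un(400,21,.025),un(765,36,.025)
g1,g2=un(0,112,.025),un(767,106,.025)
for k in (n1,n2,f1,f2,b1,b2,b3,g1,g2):print(k.round(4))
sl=lambda a,b:(b-a)[0]/(b-a)[1]
print("slopes rack",sl(n1,n2),sl(f1,f2),"bar back",sl(b1,b3),"front",sl(g1,g2))
m=(n1+n2)/2; 
for a,b,o in((b1,b3,.02),(g1,g2,0)):
    k=sl(a,b);print("near side to bar front",(a[0]+k*(m[1]-a[1])-m[0])/np.hypot(1,k)-o)
E
```

```text
[ 0.6129 -0.2023]
[ 0.5964 -0.3508]
[ 0.6764 -0.2102]
[ 0.6591 -0.358 ]
[ 0.7002 -0.1782]
[ 0.6875 -0.2815]
[ 0.6763 -0.3736]
[ 0.6802 -0.1752]
[ 0.6581 -0.3726]
slopes rack 0.11126207233114903 0.11704619978177024 bar back 0.12237562520069763 front 0.11217226500338848
near side to bar front 0.06287100609709824
near side to bar front 0.0637809484614178
```

The near side is 63–64 mm from the bar's front, and the rack is 64 mm wide, so it is flush. The slopes match to within about 0.01 rad. Handing in.

```bash
python3 -c "
from workcell import manip
print(manip.close_job())"
```

```text
the job is handed in; nothing more can be done
None
```

I tipped the taller two-row rack onto its feet with the shut fingers. I then pushed it along the bench with the open fingers, square to the bar, until it met the bar. Contact showed as the force rising to about 23 N while the tool stopped moving. I backed off, looked once more from above, and handed in at about 11.3 s of the 54 s allowed.

**Last checks:**
- **Flush:** The wrist camera put the rack's near side 63–64 mm from the bar's front, against its 64 mm width, with no bench visible in the seam. The scene and side cameras put the rack's centre 33 and 35 mm from the face. All readings are inside the 36 mm limit, but the side one only just, given the 2 mm calibration.
- **Parallel:** The wrist and scene cameras agreed with the bar's direction to about 0.01 rad. The side view disagreed a little, by 0.015–0.03 rad, still inside the 0.045 limit.
- **Position along the bar:** The rack's centre was about −0.24 m from the bar's midpoint, inside ±0.3 m.
- **Surroundings:** In the last scene picture the other rack stood and the bystanders looked unmoved. That was by eye; I did not re-measure their positions. The gripper was clear of everything.

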